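# Set the scattering angle and pin the detector arm

### The arm

A 7-joint arm with a two-finger parallel gripper is mounted at the origin on the work surface. World frame = base frame: x ahead of the robot, y to its left, z up, the work surface at z = 0. Lengths are in m, angles in rad, forces in N, time in s.
With the tool pointing down it reaches from about 0.35 to 0.9 m from the base axis. Payload 8.1 kg.
Tool frame: the origin (TCP) lies at the centre of the arm's flange, where the gripper is bolted on; the fingertips stand 178 mm ahead of it and the grasp point (between the pads) lies 159 mm ahead of it; x points along the fingers, z is the direction in which the jaws open and shut, and the axes are right-handed (so a half turn about x gives the same grasp; the last joint's range is limited). The gripper opens to 92 mm and grips with 3 to 60 N. Pads are 19 mm wide; open, the fingers measure 130 mm over their backs; the gripper's body (75 mm by 190 mm) begins 47 mm behind the grasp point.
Start: joints at [1.229, 0.434, 0.025, 1.573, -0.012, 1.134, -0.075], TCP at [0.148, -0.607, 0.405] pointing down, gripper open.
Joint ranges: [-2.62, 2.62], [-0.44, 2.09], [-1.27, 1.32], [0.08, 2.57], [-1.32, 4.46], [0.12, 2], [-2.74, 2.74]. Speed limits (rad/s): [2.22, 2.22, 3.01, 3.01, 3.14, 3.14, 3.14].

### API

Orientations are given as a rotation vector (axis times angle).
In Python, from cell import arm, get_image, search_frame, pinpoint gives the robot as it stands.
- The arm moves only by the tool arm_command, never from a script. Its argument "motion" is a list of rows, each a list of 7 numbers: the finger opening in mm, from 0 to 91.8, then the shift along the tool's x, y, z in mm, then the turn, a rotation vector about the tool's x, y, z in degrees. In form: [[fingers, x, y, z, ax, ay, az], ...]. A call has 1 to 5 rows; each row shifts and turns the commanded pose from where the row before left it, along the tool's axes as they then stand; what a row does not reach is not made up. A row lasts 1/8 s, in which the tool goes at most 62.5 mm and 10.7 degrees, less where a joint would pass 70% of its speed; a pose out of reach is approached as far as the arm can. A call with a gripper value outside its range is refused whole. The fingers move at their own pace and stop on an object; "newtons" is the grip in N (left out, the last holds). Time passes only in rows, so rows that do not move let the fingers close. It gives the time, the measured TCP pose, the force and the opening at its end, in the units of the state.
- arm.observe(): the state, without advancing time (a new reading comes with each control period).
- get_image(name): name is "scene" or "top"; returns a dict with "frame" (480x640x3 uint8, red, green, blue), "range_z" (480x640 float32, m along the optical axis (not along the pixel's ray), 0 where there is no reading), "K" (3x3 intrinsics, pixels), "origin" and "rotation" of the camera in the world. Camera axes: x right, y down, z forward; pixel columns grow to the right and rows downward; lengths in m; the calibration is good to about 2 mm. A picture is of the moment at which its call begins.
- arm.sign_off(): hands the job in, once; it reports no verdict.
Trained networks look in the newest picture that a camera, given by its name, has taken for a name from the list of things; names that differ only in an ending like _2 or _b are one class to them, and where a whole thing is asked for, a point or a joint stands for the part that bears it (a point fixed in the world has none). Each returns a list of dicts, best first, with "p" (0 to 1); they miss things now and then, are a little off and sometimes report something else, mostly with a low value. They report only what shows in the picture. A call takes as long as a camera call. They do not tell look-alikes from the thing itself.
- search_frame(camera, target): "point" ([x, y, z] in m, in world coordinates, good to about 4 mm: the middle of the surface that is visible of it).
- pinpoint(camera, target): "point" ([x, y, z] in m, in world coordinates, good to about 4 mm: a listed point, or the origin of a listed thing).
The state is a dict: "clock": time; "joints": joint angles; "dq": joint speeds; "joint_efforts": joint torques, N m; "position": TCP position; "ee_rot": TCP orientation; "force": force on the tool from outside, world axes, zero at the start; "ft_torque": the same for the moment, N m; "width": opening from 0.0 (shut) to 1.0 (fully open).
Only numpy, scipy, OpenCV 4.12 (cv2) and the standard library are available. Lean on these libraries where they do the work, as an engineer would, in place of code of your own. Each camera call takes 0.05 s, during which the arm holds its last target. There are 200 camera calls.

### The job

On the light-scattering goniometer, swing the detector arm by its black knob until its red index line reads 60 degrees on the scale. Then take the red-headed lock pin from the accessory block and put it down through the hole in the arm into the base, fully home, so that the arm is locked at 60. Leave everything else on the bench as it stands.

Things in the scene. Friction and masses are not known exactly. Their poses are not given: they have to be found in the camera images.
- gonio: Goniometer, fixed: dark grey round base 284 mm wide, 20 mm high; glass sample vat (94 mm high) at its centre; finned laser (84 mm high) on a rail reaching 355 mm from the centre. Origin: on the bench under the centre, the pivot of the arm; z up, laser along +y. In this frame reading A points along (sin A, -cos A): 0 along -y (away from the laser), 90 along +x, 180 along +y (laser).
- det_arm (a joint): Reading of the detector arm, rad: 60 degrees = 1.047. Grows anticlockwise from above, towards the laser. Range 0 to 2.65. Aluminium bar 44 mm wide, 8 mm thick, 185 mm long from the pivot, top 30 mm above the bench; black detector on it (radius 41 to 83 mm, 89 mm high). Turns smoothly (about 0.8 N at the knob) and stays where left; no spring or detents.
- det_knob (a point): Top centre of the arm's black knob: upright cylinder 18 mm in diameter and 36 mm high, standing on the arm 160 mm from the pivot; its top is 66 mm above the bench. Take it from above. x axis points outwards along the arm.
- index (a point): Inner tip of the red index line, on a bevelled tongue in the arm's reading window, 105 mm from the pivot, just above the scale.
- mark_60 (a point): Outer end of the scale's heavy black 60 degree line, 104.5 mm from the pivot, 20 mm above the bench; the index stands against it at 60. The scale is black lines on a white band (radius 89 to 111 mm): every degree, longer each 5 and 10, heavy and longest at 30, 60, 120, 150; heavy red at 0, 90 and 180.
- det_hole (a point): Centre of the hole through the arm, at the arm's top face (30 mm above the bench), 124 mm from the pivot: vertical, 9.5 mm wide with a 1.5 mm chamfer and a flat brass washer round it (0.8 mm high, look only).
- hole_60 (a point): Centre of the base's 60 degree hole at the base's top face (20 mm above the bench), 124 mm from the pivot; right under the arm's hole at 60. 9.5 mm wide, chamfered 1.2 mm, open down to the bench. The base has the same holes every 15 degrees from 15 to 150.
- lock_pin: Loose lock pin, upright in one of the block's three holes: steel shank 8 mm wide, 24 mm long with a 3 mm tapered nose, red shoulder 21 mm wide, 4 mm thick, then red round grip 18 mm wide, from 28 to 62 mm above the nose's end. Origin: end of the nose; z up the pin. 45 g. Shoulder on the block: nose 6 mm above the bench. Fully home in the goniometer (shoulder on the arm): again 6 mm.
- block: Dark accessory block, fixed: 170 x 40 x 30 mm high, long side along its x, origin under its centre. Three holes 10 mm wide at x = -50, 0 and 50 mm hold the pin, the driver and the target, in any order.
- hex_driver: Bystander in the block: yellow-handled driver, handle 21 mm wide, top 100 mm above the bench. Origin: lower end.
- target: Bystander in the block: small black square alignment target with a white face on a thin post, top 82 mm above the bench. Origin: lower end.
- media_bottle: Bystander: square clear bottle 62 x 62 mm, white cap, 133 mm high. Origin: underside centre.
- cuvette_box: Bystander: white box 78 x 78 x 54 mm with a blue lid. Origin: underside centre.
- beaker: Bystander: glass beaker 68 mm wide, 90 mm high. Origin: underside centre.
- marker: Bystander: white and blue marker pen lying on the bench, 131 mm long, 14 mm thick. Origin: under its middle; x along it.
Things that resemble listed ones, but are neither listed nor needed, are in the scene too. Leave any blue or purple look-alike of the lock_pin alone.

How it is judged:
On the way:
1. the arm is set to 60 degrees (within 1.5), standing still and let go, before it is pinned (value of joint det_arm between 1.021 and 1.073 rad and velocity of joint det_arm between -0.02 and 0.02 rad/s and contact force between the fingers and anything else below 0.3 N), for 0.3 s.
At the end, for the whole second after the job is handed in: The arm reads 60 degrees within 1 degree; the lock pin stands upright (within 0.1 rad) through the arm's hole in the base's 60 degree hole (nose within 3 mm of the hole's axis), its shoulder within 2 mm of the arm, everything at rest and let go (value of joint det_arm between 1.0297 and 1.0647 rad and horizontal distance between lock_pin and hole_60 below 0.003 m and z of lock_pin in the frame of gonio below 0.008 m and angle between lock_pin's own z axis and vertical below 0.1 rad and linear speed of lock_pin below 0.02 m/s and velocity of joint det_arm between -0.02 and 0.02 rad/s); the robot touches nothing.
It fails at once if the driver or the target is pulled from the block or shifted by 10 mm (distance of any of hex_driver, target from where it was at the start of the episode above 0.01 m).
It fails at once if another thing on the bench is shifted by 20 mm or tipped (distance of any of media_bottle, cuvette_box, beaker, marker from where it was at the start of the episode above 0.02 m).
It also fails if it takes over 61 s, if anything falls off the work surface, if the arm or the gripper's body presses on something with over 40 N, if the wrist force passes 120 N, or if a joint passes its speed limit or range.

## Working session

There is one attempt and no reset: what is moved stays moved. The work goes in short steps, Python scripts to look and compute and a tool call to move; the robot and the scene stay as the last step left them, time stands still between calls to the robot, and variables do not carry over. Pictures are saved under pics/ and viewed, about 8 in all and at most 12, crops included, and the job is handed in when it is done.

Besides the shell and the picture viewer there is one more tool, called after "Emit:" in YAML: its name, and indented under it one key for each argument. arm_command: Moves the arm, as the interface text tells. Its arguments: {"type":"object","properties":{"motion":{"type":"array"},"newtons":{"type":"number"}},"required":["motion"]}

```bash
mkdir -p pics; ls; cat > h.py <<'E'
import numpy as np, cv2
from cell import arm, get_image, search_frame, pinpoint
def px(im,p):
    c=np.array(im["rotation"]).T@(np.array(p)-np.array(im["origin"])); q=np.array(im["K"])@c; return q[:2]/q[2]
def world(im,u,v,z=None):
    R=np.array(im["rotation"]);o=np.array(im["origin"])
    d=R@np.linalg.inv(np.array(im["K"]))@np.array([u,v,1.])
    s=im["range_z"][int(round(v)),int(round(u))] if z is None else (z-o[2])/d[2]
    return o+s*d
def save(im,name,box=None,f=1):
    a=im["frame"][:,:,::-1]
    if box: a=a[box[1]:box[3],box[0]:box[2]]
    cv2.imwrite("pics/"+name,cv2.resize(a,None,fx=f,fy=f,interpolation=cv2.INTER_CUBIC))
E
python3 - <<'E'
from h import *
ims={}
for c in("top","scene"):
    im=get_image(c);save(im,c+"0.png");print(c,np.round(im["origin"],3).tolist(),np.round(im["K"][0],1).tolist())
    for fn,names in((pinpoint,["gonio","det_knob","index","det_hole","mark_60","hole_60","lock_pin","block","hex_driver","target"]),):
        for n in names:
            for r in fn(c,n)[:3]: print(n,np.round(r["point"],4).tolist(),round(r["p"],2),np.round(px(im,r["point"])).tolist())
s=arm.observe();print(s["clock"],s["position"],s["ee_rot"],s["force"],s["width"])
E
```

```text
pics
top [0.476, -0.162, 0.898] [485.3, 0.0, 321.2]Traceback (most recent call last):
  File "<stdin>", line 7, in <module>
  File "h.py", line 4, in px
    c=np.array(im["rotation"]).T@(np.array(p)-np.array(im["origin"])); q=np.array(im["K"])@c; return q[:2]/q[2]
                                                                         ~~~~~~~~~~~~~~~~~^~
ValueError: matmul: Input operand 1 does not have enough dimensions (has 0, gufunc core with signature (n?,k),(k,m?)->(n?,m?) requires 1)
```

```bash
sed -i 's/np.array(im\["rotation"\])/rot(im)/; s/^def px/from scipy.spatial.transform import Rotation\ndef rot(im):\n    r=np.array(im["rotation"],float)\n    return r if r.shape==(3,3) else (Rotation.from_rotvec(r) if r.size==3 else Rotation.from_quat(r)).as_matrix()\ndef px/' h.py
python3 - <<'E'
from h import *
for c in("top","scene"):
    im=get_image(c);save(im,c+"0.png");print(c,im["rotation"],np.round(im["origin"],3).tolist(),np.round(im["K"][0],1).tolist())
    for n in ["gonio","det_knob","index","det_hole","mark_60","hole_60","lock_pin","block","hex_driver","target"]:
            for r in pinpoint(c,n)[:3]: print(n,np.round(r["point"],4).tolist(),round(r["p"],2),np.round(px(im,r["point"])).tolist())
s=arm.observe();print(s["clock"],s["position"],s["ee_rot"],s["force"],s["width"])
E
```

```text
top [-2.20918486  2.15720985 -0.11558104] [0.476, -0.162, 0.898] [485.3, 0.0, 321.2]
gonio [0.4689, 0.0569, -0.0005] 0.88 [194.0, 297.0]
det_knob [0.6212, 0.1085, 0.0668] 0.87 [158.0, 208.0]
index [0.5719, 0.0884, 0.0226] 0.6 [176.0, 240.0]
index [0.5093, -0.3427, 0.005] 0.42 [411.0, 280.0]
det_hole [0.5873, 0.0923, 0.0299] 0.61 [173.0, 231.0]
mark_60 [0.5574, 0.0031, 0.0209] 0.96 [223.0, 249.0]
mark_60 [0.6231, 0.1049, 0.0645] 0.27 [161.0, 207.0]
hole_60 [0.577, -0.0056, 0.0188] 0.7 [228.0, 238.0]
lock_pin [0.5761, -0.4186, 0.0018] 0.72 [452.0, 246.0]
lock_pin [0.5106, -0.3434, 0.0082] 0.61 [412.0, 280.0]
lock_pin [0.526, -0.425, 0.0003] 0.43 [455.0, 272.0]
block [0.4633, -0.3402, -0.0021] 0.78 [409.0, 305.0]
hex_driver [0.4114, -0.3383, 0.002] 0.5 [408.0, 334.0]
hex_driver [0.7657, -0.3195, -0.0005] 0.15 [399.0, 145.0]
target [0.51, -0.3481, 0.0081] 0.66 [415.0, 280.0]
target [0.4627, -0.3444, 0.0041] 0.46 [412.0, 306.0]
target [0.7973, 0.0675, -0.0001] 0.36 [196.0, 123.0]
scene [-2.18822307 -0.7652412   0.36674519] [1.03, -0.732, 0.716] [457.7, 0.0, 318.2]
gonio [0.4704, 0.0558, 0.0051] 0.94 [345.0, 199.0]
index [0.5696, 0.082, 0.0217] 0.94 [384.0, 204.0]
det_hole [0.5902, 0.0927, 0.0272] 0.8 [393.0, 203.0]
mark_60 [0.5653, 0.0024, 0.0206] 0.77 [364.0, 219.0]
mark_60 [0.4632, -0.3398, -0.0008] 0.34 [232.0, 288.0]
hole_60 [0.5754, -0.0054, 0.0169] 0.89 [366.0, 223.0]
lock_pin [0.5275, -0.4271, -0.0031] 0.55 [221.0, 330.0]
lock_pin [0.5796, -0.4197, 0.0032] 0.49 [243.0, 339.0]
lock_pin [0.47, 0.0564, 0.0029] 0.49 [345.0, 200.0]
block [0.4611, -0.3397, -0.0019] 0.66 [231.0, 288.0]
hex_driver [0.4112, -0.3365, 0.0028] 0.66 [216.0, 275.0]
target [0.4626, -0.3447, 0.0073] 0.58 [229.0, 287.0]
1.2 [ 0.14779276 -0.60728309  0.40474585] [ 1.03152555  1.31266113 -1.0315887 ] [-0.78514811  0.45773508  0.20678382] 1.0000987190341408
```

View pics/top0.png

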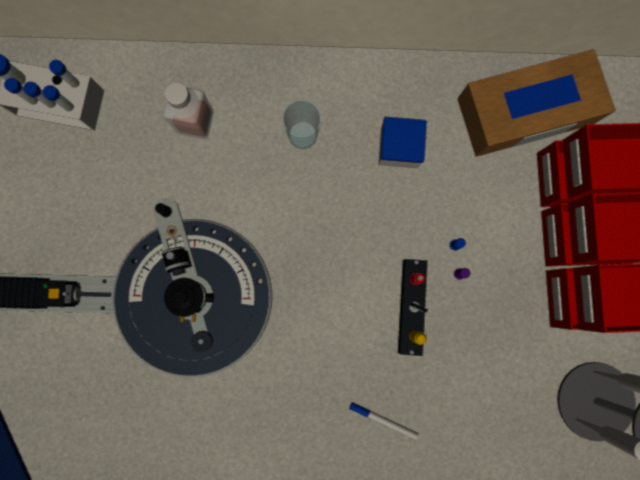

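View pics/scene0.png

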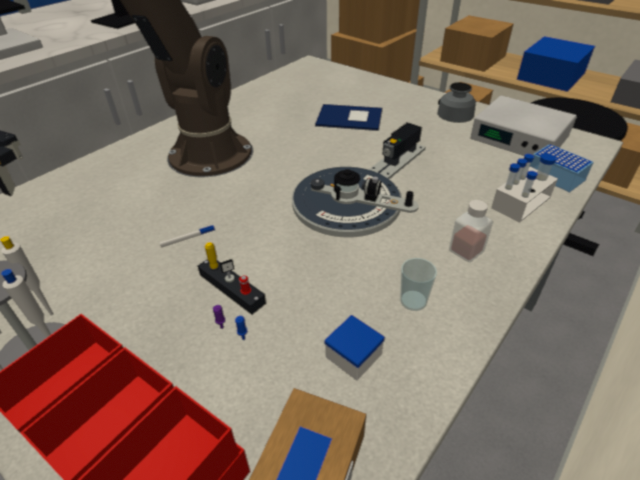

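Top view: arm at about 109° (knob at px 163,209), laser to the left (+y). In the block are the red pin (417,279), target (415,307) and driver (418,338). Candidates for the pin: red one in the block (417,279), blue (458,244) and purple (462,273) look-alikes standing on the bench. The red one in the block fits the description. Close crop next.

```bash
python3 - <<'E'
from h import *
im=get_image("top");sc=get_image("scene")
a=cv2.resize(im["frame"][190:380,105:285,::-1],None,fx=3,fy=3,interpolation=cv2.INTER_CUBIC)
b=cv2.resize(im["frame"][225:365,390:480,::-1],None,fx=2.5,fy=4,interpolation=cv2.INTER_CUBIC)
b=cv2.resize(im["frame"][225:365,390:480,::-1],None,fx=2.8,fy=2.8,interpolation=cv2.INTER_CUBIC)
o=np.zeros((570,800,3),np.uint8);o[:570,:540]=a;o[:b.shape[0],545:545+b.shape[1]]=b
cv2.imwrite("pics/c1.png",o)
for n,i,box in(("top",im,(395,260,440,300)),("scene",sc,(225,265,270,300))):
    f=i["frame"].astype(int);x0,y0,x1,y1=box
    m=(f[...,0]>2*f[...,1])&(f[...,0]>2*f[...,2])&(f[...,0]>70)
    m[:y0]=0;m[y1:]=0;m[:,:x0]=0;m[:,x1:]=0
    v,u=np.nonzero(m);zz=[world(i,p,q) for p,q in zip(u,v)];zz=np.array(zz)
    print(n,len(u),u.mean(),v.mean(),u.min(),u.max(),v.min(),v.max(),"zrange",np.percentile(zz[:,2],[5,50,95]))
    t=zz[zz[:,2]>0.063];print("top face",len(t),t.mean(0),(t.max(0)+t.min(0))/2)
    # knob
    w=np.array([world(i,p,q) for q in range(150,260) for p in (range(120,220) if n=="top" else range(370,440))])
    g=np.hypot(w[:,0]-.6212,w[:,1]-.1085)<.02
    t=w[g&(w[:,2]>.061)&(w[:,2]<.072)];print("knob",len(t),t.mean(0) if len(t) else "",((t.max(0)+t.min(0))/2) if len(t) else "")
for c in("top","scene"):
  for n in ("media_bottle","lock_pin","det_knob"): print(c,n,[(np.round(r["point"],3).tolist(),round(r["p"],2)) for r in search_frame(c,n)[:3]])
s=arm.observe();print(Rotation.from_rotvec(s["ee_rot"]).as_matrix().round(3))
E
```

```text
top 94 417.5531914893617 279.06382978723406 411 424 273 284 zrange [0.03564456 0.06787927 0.07145325]
top face 68 [ 0.5104445  -0.34076794  0.08090938] [ 0.49817753 -0.25686342  0.48069894]
knob 98 [0.62143318 0.10481909 0.06724507] [0.62158892 0.10477575 0.06644054]
scene 146 244.34246575342465 286.26027397260276 239 251 277 294 zrange [0.02958119 0.04635082 0.06737476]
top face 32 [ 0.53378382 -0.35886545  0.08647215] [ 0.76812025 -0.5354676   0.38955701]
knob 38 [0.62614701 0.10420394 0.06522602] [0.62510683 0.10518985 0.06472573]
top media_bottle [([0.785, 0.059, 0.094], 0.79)]
top lock_pin [([0.575, -0.413, 0.059], 0.7), ([0.525, -0.425, 0.062], 0.67)]
top det_knob [([0.531, 0.068, 0.03], 0.76), ([0.47, 0.076, 0.017], 0.55)]
scene media_bottle [([0.809, 0.047, 0.074], 0.79)]
scene lock_pin [([0.584, -0.425, 0.049], 0.53), ([0.517, -0.349, 0.05], 0.52), ([0.532, -0.431, 0.043], 0.45)]
scene det_knob [([0.545, 0.065, 0.03], 0.61)]
[[ 0.     0.972  0.236]
 [-0.     0.236 -0.972]
 [-1.     0.     0.   ]]
```

View pics/c1.png

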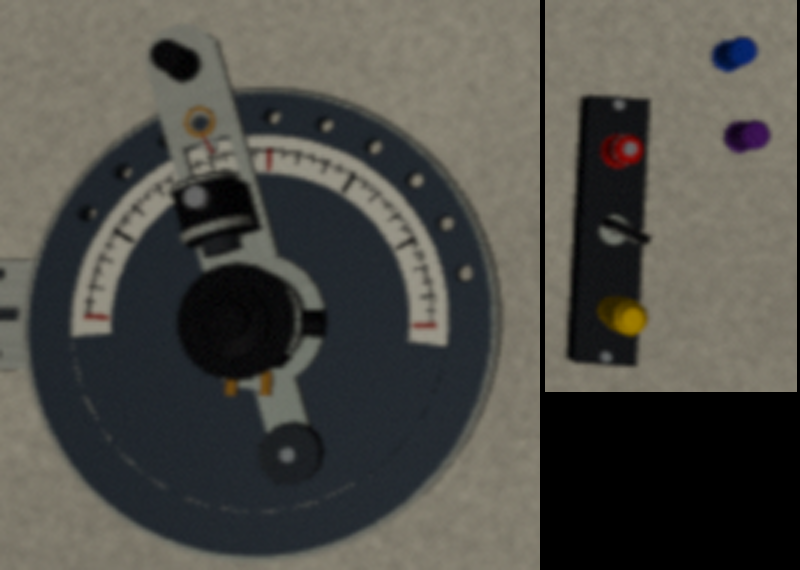

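Crop: red pin in block end hole (grip top about px 420,278), target in the middle, driver at the other end. Blue and purple look-alikes stand apart. Base holes 15°–90° are visible, with 60° at px (230,239). Next I fit the goniometer frame from holes and marks.

```bash
cat >> h.py <<'E'
def holefit(im,pts,z=.02):
    from scipy.optimize import least_squares
    W=np.array([world(im,u,v,z)[:2] for u,v,_,_ in pts]);A=np.radians([p[2] for p in pts]);R=np.array([p[3] for p in pts])
    f=lambda q:(np.c_[q[0]+R*np.sin(A+q[2]),q[1]-R*np.cos(A+q[2])]-W).ravel()
    s=least_squares(f,[.47,.056,0]);return s.x,s.fun.reshape(-1,2)
E
python3 - <<'E'
from h import *
im=get_image("top")
c=lambda x,y:(105+(x+.5)/3-.5,190+(y+.5)/3-.5)
H=[(466,273,15),(447,223,30),(416,180,45),(375,147,60),(325,125,75),(275,117,90),(125,171,135),(87,213,150)]
pts=[(*c(x,y),a,.124) for x,y,a in H]
q,r=holefit(im,pts);print("gonio",q.round(4),np.degrees(q[2]));print((r*1e3).round(1).tolist())
M=[(424,326,0,.1),(96,317,180,.1),(269,159,90,.1)]
q2,r2=holefit(im,[(*c(x,y),a,.1) for x,y,a,_ in M]);print("marks",q2.round(4),np.degrees(q2[2]))
print("washer",world(im,*c(200,122),.03)); print("knob top",world(im,*c(166,52),.066))
print("pin top", world(im,390+630/2.8-545/2.8,225+149/2.8,.068))
E
```

```text
gonio [ 0.4698  0.0543 -0.0049] -0.2811333692785979
[[-0.4, 0.3], [-0.3, 0.1], [-0.1, 0.0], [0.3, 0.1], [0.2, -0.7], [0.5, 1.0], [-0.3, 0.3], [-0.0, -1.1]]
marks [ 0.4691  0.0558 -0.005 ] -0.2889264901781988
washer [0.58781381 0.09480416 0.03      ]
knob top [0.62328102 0.10567554 0.066     ]
pin top [ 0.51096938 -0.34560116  0.068     ]
```

```bash
cat >> h.py <<'E'
def plan(g,heading=None):
    "shift (mm, current tool axes) and turn about tool x (deg) taking grasp point to g"
    s=arm.observe();R=Rotation.from_rotvec(s["ee_rot"]).as_matrix();p=np.array(s["position"])+.159*R[:,0]
    h=np.degrees(np.arctan2(R[1,2],R[0,2]))
    print("t",round(s["clock"],2),"grasp",p.round(4),"jaw heading",h.round(2),"tilt",np.round(R[:2,0],4),"F",np.round(s["force"],2),"w",round(s["width"]*91.8,1))
    print("shift mm",(R.T@(np.array(g)-p)*1e3).round(1),"turn x deg",None if heading is None else round(-(heading-h),2))
E
python3 -c "
from h import *
plan([.622,.105,.150],-71.8)"
```

```text
t 1.65 grasp [ 0.1478 -0.6073  0.2457] jaw heading -76.32 tilt [-0. -0.] F [-1.27 -0.07 -0.16] w 91.7
shift mm [  95.7  629.2 -579.9] turn x deg -4.52
```

Emit:
arm_command:
  motion:
    - [60,0,45,-41,0,0,0]
    - [60,0,45,-41,0,0,0]
    - [60,0,45,-41,0,0,0]
    - [60,0,45,-41,0,0,0]
    - [60,0,45,-41,0,0,0]
  newtons: 20

```text
clock: 2.28
position: [0.3188, -0.3531, 0.4051]
ee_rot: [1.031, 1.312, -1.032]
force: [0.9, 0.1, -1.1]
width: 0.654
```

Emit:
arm_command:
  motion:
    - [60,0,45,-41,0,0,0]
    - [60,0,45,-41,0,0,0]
    - [60,0,45,-41,0,0,0]
    - [60,0,45,-41,0,0,0]
    - [60,0,45,-41,-4.5,0,0]

```text
clock: 2.9
position: [0.489, -0.1008, 0.4051]
ee_rot: [0.972, 1.342, -0.971]
force: [0.5, -1.0, 0.2]
width: 0.655
```

```bash
python3 -c "
from h import *
plan([.622,.105,.150],-71.8)"
```

```text
t 2.9 grasp [ 0.4891 -0.1009  0.2461] jaw heading -71.76 tilt [ 0.0009 -0.0005] F [ 0.46 -1.04  0.18] w 60.1
shift mm [  96.1  190.6 -154. ] turn x deg 0.04
```

Emit:
arm_command:
  motion:
    - [60,10,44,-36,0,0,0]
    - [60,10,44,-36,0,0,0]
    - [60,20,44,-36,0,0,0]
    - [60,25,44,-36,0,0,0]
    - [60,30,14.5,-10,0,0,0]

```text
clock: 3.52
position: [0.6222, 0.1077, 0.3092]
ee_rot: [0.972, 1.345, -0.967]
force: [-0.9, -0.7, 0.0]
width: 0.655
```

```bash
python3 - <<'E'
from h import *
plan([.622,.105,.053],-71.8)
for c in("top","scene"):
    im=get_image(c)
    w=np.array([world(im,p,q) for q in range(150,260) for p in (range(120,220) if c=="top" else range(370,440))])
    t=w[(np.hypot(w[:,0]-.622,w[:,1]-.105)<.02)&(w[:,2]>.061)&(w[:,2]<.072)];print(c,len(t),t.mean(0) if len(t) else"")
E
```

```text
t 3.52 grasp [0.6224 0.1081 0.1502] jaw heading -71.57 tilt [0.0017 0.0027] F [-0.89 -0.69  0.  ] w 60.1
shift mm [97.2 -1.6  3. ] turn x deg 0.23
top 65 [0.61896311 0.10382073 0.06679571]
scene 36 [0.62663587 0.104518   0.06512271]
```

Emit:
arm_command:
  motion:
    - [60,45,0,1,0,0,0]
    - [60,52,0,1,0,0,0]
    - [60,0,0,0,0,0,0]
    - [12,0,0,0,0,0,0]
    - [12,0,0,0,0,0,0]

```text
clock: 4.25
position: [0.6227, 0.1014, 0.2155]
ee_rot: [0.975, 1.34, -0.97]
force: [-0.1, 0.0, 0.7]
width: 0.484
```

Emit:
arm_command:
  motion:
    - [12,0,0,0,0,0,0]
    - [12,0,0,0,0,0,0]

```text
clock: 4.5
position: [0.6219, 0.1014, 0.2136]
ee_rot: [0.973, 1.342, -0.972]
force: [-0.5, 2.0, 0.8]
width: 0.266
```

```bash
python3 - <<'E'
from h import *
plan([.6078,-.0257,.053],-120.28)
E
```

```text
t 4.5 grasp [0.6221 0.1014 0.0546] jaw heading -71.83 tilt [0.0012 0.0002] F [-0.5   2.05  0.81] w 24.4
shift mm [  1.6 -53.2 116.3] turn x deg 48.45
```

Emit:
arm_command:
  motion:
    - [12,0,0,0,0,0,0]
    - [12,0,0,0,0,0,0]
    - [12,0,0,0,0,0,0]

```text
clock: 4.88
position: [0.6218, 0.1016, 0.2132]
ee_rot: [0.973, 1.342, -0.972]
force: [-0.3, 0.1, 5.8]
width: 0.183
```

```bash
python3 - <<'E'
from h import *
plan([.6078,-.0257,.053],-120.28)
E
```

```text
t 4.88 grasp [0.622  0.1017 0.0542] jaw heading -71.81 tilt [0.0007 0.0003] F [-0.33  0.13  5.76] w 16.8
shift mm [  1.2 -53.2 116.6] turn x deg 48.47
```

Emit:
arm_command:
  motion:
    - [12,-3,-0.5,13.2,4.8,0,0]
    - [12,0,-0.5,13.2,4.8,0,0]
    - [12,0,-0.5,13.2,4.8,0,0]
    - [12,0,-0.6,13.2,4.8,0,0]
    - [12,0,-0.6,13.2,4.8,0,0]

```text
clock: 5.5
position: [0.6281, 0.0358, 0.2137]
ee_rot: [1.284, 1.16, -1.288]
force: [1.8, 1.2, -12.4]
width: 0.186
```

```bash
python3 - <<'E'
from h import *
plan([.6078,-.0257,.056],-120.28)
E
```

```text
t 5.5 grasp [0.6276 0.0358 0.0547] jaw heading -95.97 tilt [-0.0029  0.0001] F [  1.84   1.2  -12.43] w 17.0
shift mm [ -1.2 -13.3  63.3] turn x deg 24.31
```

Emit:
arm_command:
  motion:
    - [12,2,-0.5,13,4.8,0,0]
    - [12,0,-0.5,13,4.8,0,0]
    - [12,0,-0.5,13,4.8,0,0]
    - [12,0,-0.5,13,4.8,0,0]
    - [12,0,-0.5,13,4.8,0,0]

```text
clock: 6.12
position: [0.6081, -0.0246, 0.2135]
ee_rot: [1.581, 0.918, -1.585]
force: [-5.9, 4.3, 6.4]
width: 0.18
```

Emit:
arm_command:
  motion:
    - [12,0,0,0,0,0,0]
    - [12,0,0,0,0,0,0]

```text
clock: 6.38
position: [0.608, -0.0247, 0.2135]
ee_rot: [1.579, 0.919, -1.584]
force: [-5.9, 1.9, 6.5]
width: 0.181
```

```bash
python3 - <<'E'
from h import *
plan([.6078,-.0257,.056],-120.28)
for c in("top","scene"):
    im=get_image(c)
    for n in ("index","det_hole","mark_60"): print(c,n,[(np.round(r["point"],4).tolist(),round(r["p"],2)) for r in pinpoint(c,n)[:2]])
    if c=="scene":save(im,"s2.png",(300,170,440,250),5.6)
E
```

```text
t 6.38 grasp [ 0.6074 -0.0246  0.0545] jaw heading -119.79 tilt [-0.0034  0.0006] F [-5.93  1.93  6.5 ] w 16.6
shift mm [-1.5  0.8  0.7] turn x deg 0.49
top index [([0.463, -0.3442, 0.0044], 0.61), ([0.5653, -0.0029, 0.0205], 0.58)]
top det_hole [([0.5736, -0.0076, 0.0327], 0.73)]
top mark_60 [([0.5621, 0.0045, 0.017], 0.9)]
scene index [([0.5598, 0.0013, 0.0247], 0.94)]
scene det_hole [([0.5807, -0.0085, 0.03], 0.78), ([0.6079, -0.0287, 0.0655], 0.43)]
scene mark_60 [([0.565, 0.0009, 0.0172], 0.55), ([0.2547, -0.2886, -0.0015], 0.45)]
```

Emit:
arm_command:
  motion:
    - [12,0,0,0.7,0.5,0,0]
    - [12,0,0,0,0,0,0]
    - [60,0,0,0,0,0,0]
    - [60,0,0,0,0,0,0]
    - [60,0,0,0,0,0,0]

```text
clock: 7.4
position: [0.609, -0.0262, 0.2136]
ee_rot: [1.587, 0.91, -1.588]
force: [0.5, 0.4, 0.2]
width: 0.458
```

Emit:
arm_command:
  motion:
    - [60,-40,0,0,0,0,0]
    - [60,-50,0,0,0,0,0]
    - [60,-20,40,40,0,0,0]
    - [60,0,40,40,0,0,0]
    - [60,0,40,40,0,0,0]

```text
clock: 8.02
position: [0.6522, -0.1919, 0.3243]
ee_rot: [1.588, 0.91, -1.586]
force: [0.8, -0.8, -0.5]
width: 0.657
```

```bash
python3 - <<'E'
from h import *
plan([.511,-.3445,.15],-90)
im=get_image("top");save(im,"t3.png",(170,190,290,280),6.6)
sc=get_image("scene")
for c in("top","scene"):
    for n in ("index","det_hole","mark_60","det_knob"): print(c,n,[(np.round(r["point"],4).tolist(),round(r["p"],2)) for r in pinpoint(c,n)[:2]])
E
```

```text
t 8.03 grasp [ 0.6524 -0.192   0.1653] jaw heading -120.3 tilt [ 0.001  -0.0004] F [ 0.79 -0.83 -0.46] w 60.3
shift mm [ 15.3 -45.1 203.1] turn x deg -30.3
top index [([0.5669, 0.0006, 0.0217], 0.56)]
top det_hole [([0.5751, -0.0075, 0.0318], 0.61)]
top mark_60 [([0.5622, 0.0018, 0.0193], 0.79)]
top det_knob [([0.6066, -0.0281, 0.0658], 0.7)]
scene index [([0.5631, -0.0015, 0.0236], 0.89)]
scene det_hole [([0.5803, -0.0037, 0.0324], 0.91)]
scene mark_60 [([0.5621, 0.002, 0.018], 0.57)]
scene det_knob [([0.777, -0.1398, 0.0007], 0.68), ([0.6095, -0.0297, 0.0667], 0.55)]
```

View pics/t3.png

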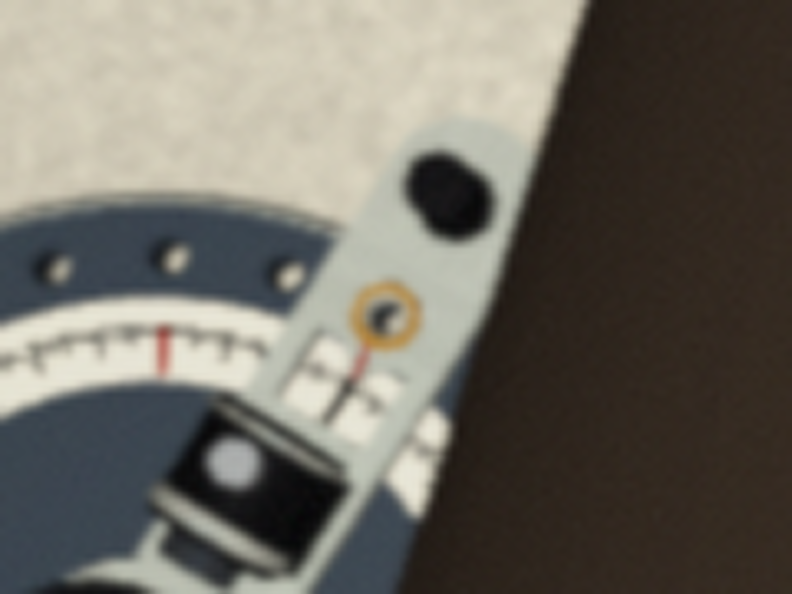

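Index red line (px 356–367, 377–348 in crop) runs straight into the heavy black 60° line, so the arm is at 60 and let go. Washer is at crop (386,316). On to the pin.

Emit:
arm_command:
  motion:
    - [60,0,-11,50.5,0,0,0]
    - [60,0,-11,50.5,0,0,0]
    - [60,0,-11,50.5,0,0,0]
    - [60,0,-12,51,0,0,0]
    - [60,0,0,0,-10.1,0,0]

```text
clock: 9.15
position: [0.5073, -0.346, 0.324]
ee_rot: [1.463, 1.018, -1.469]
force: [0.1, 0.3, -0.3]
width: 0.654
```

Emit:
arm_command:
  motion:
    - [60,0,0,0,-10.1,0,0]
    - [60,0,0,0,-10.1,0,0]
    - [60,0,0,0,0,0,0]

```text
clock: 9.52
position: [0.5109, -0.3418, 0.3239]
ee_rot: [1.21, 1.209, -1.209]
force: [0.2, -1.0, -0.1]
width: 0.656
```

```bash
python3 - <<'E'
from h import *
plan([.511,-.3445,.053],-90)
sc=get_image("scene");f=sc["frame"].astype(int)
m=(f[...,0]>2*f[...,1])&(f[...,0]>2*f[...,2])&(f[...,0]>70);m[:265]=0;m[300:]=0;m[:,:225]=0;m[:,270:]=0
v,u=np.nonzero(m);print(len(u),u.mean(),v.mean(),v.min(),v.max())
for p in([.511,-.3445,.068],[.511,-.3445,.03],[.511,-.3445,.049]):print(px(sc,p))
save(sc,"s4.png",(190,220,310,310),6.6)
E
```

```text
t 9.53 grasp [ 0.511  -0.3418  0.1649] jaw heading -90.04 tilt [0.0004 0.0002] F [ 0.19 -1.   -0.12] w 60.2
shift mm [111.9  -0.    2.7] turn x deg -0.04
151 244.4569536423841 286.33112582781456 277 294
[241.78197396 276.86362713]
[244.13406968 289.96207291]
[242.97416032 283.50272274]
```

View pics/s4.png

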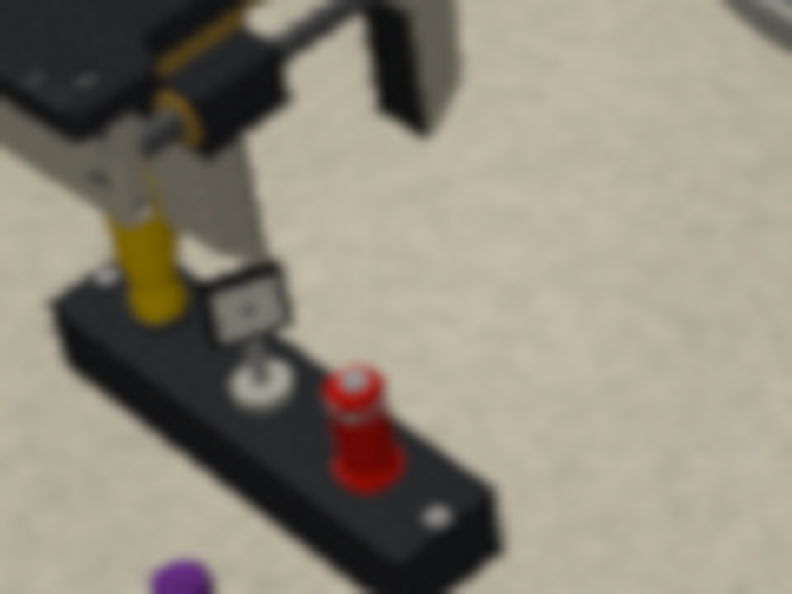

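Pin stands upright in the end hole, with its grip top at crop (354,381). Target is beside it and the fingers' y-direction is free. Descending to grasp at z≈0.060.

Emit:
arm_command:
  motion:
    - [60,40,1,2.5,0,0,0]
    - [60,40,0,0,0,0,0]
    - [60,25,0,0,0,0,0]
    - [60,0,0,0,0,0,0]
    - [12,0,0,0,0,0,0]
  newtons: 20

```text
clock: 10.2
position: [0.5124, -0.3448, 0.2198]
ee_rot: [1.21, 1.207, -1.21]
force: [0.5, 0.5, 0.1]
width: 0.59
```

Emit:
arm_command:
  motion:
    - [12,0,0,0,0,0,0]
    - [12,0,0,0,0,0,0]
    - [12,0,0,0,0,0,0]
    - [12,0,0,0,0,0,0]
    - [12,0,0,0,0,0,0]

```text
clock: 10.82
position: [0.5119, -0.3448, 0.219]
ee_rot: [1.21, 1.209, -1.209]
force: [-0.5, -0.0, 3.1]
width: 0.191
```

```bash
python3 - <<'E'
from h import *
plan([.511,-.3445,.15],-90)
E
```

```text
t 10.82 grasp [ 0.5119 -0.3449  0.06  ] jaw heading -90.03 tilt [ 0.0003 -0.0002] F [-0.48 -0.03  3.1 ] w 17.5
shift mm [-90.   -0.9  -0.3] turn x deg -0.03
```

Emit:
arm_command:
  motion:
    - [12,0,0,0,0,0,0]
    - [12,-20,0,0,0,0,0]
    - [12,-30,0,0,0,0,0]
    - [12,-40,0,0,0,0,0]
    - [12,0,0,0,0,0,0]

```text
clock: 11.45
position: [0.5128, -0.3452, 0.3117]
ee_rot: [1.21, 1.203, -1.207]
force: [0.7, 0.3, -1.6]
width: 0.19
```

```bash
python3 - <<'E'
from h import *
im=get_image("top")
w=world(im,170+386.5/6.6-.5,190+316.5/6.6-.5,.0308);print("washer",w)
plan([*w[:2],.15],-120.3)
sc=get_image("scene");save(sc,"s5.png",(190,200,310,290),6.6)
g=[.512,-.345]
f=sc["frame"].astype(int);m=(f[...,0]>2*f[...,1])&(f[...,0]>2*f[...,2])&(f[...,0]>70);m[:200]=0;m[300:]=0;m[:,:200]=0;m[:,275:]=0
v,u=np.nonzero(m);print(len(u),u.mean(),v.mean(),v.min(),v.max())
E
```

```text
washer [ 0.57741335 -0.00729454  0.0308    ]
t 11.5 grasp [ 0.5125 -0.3451  0.1508] jaw heading -90.03 tilt [ 0.0021 -0.0014] F [-0.55 -0.42 -1.4 ] w 17.1
shift mm [   0.5   64.8 -337.9] turn x deg 30.27
97 240.3298969072165 251.91752577319588 241 261
```

View pics/s5.png

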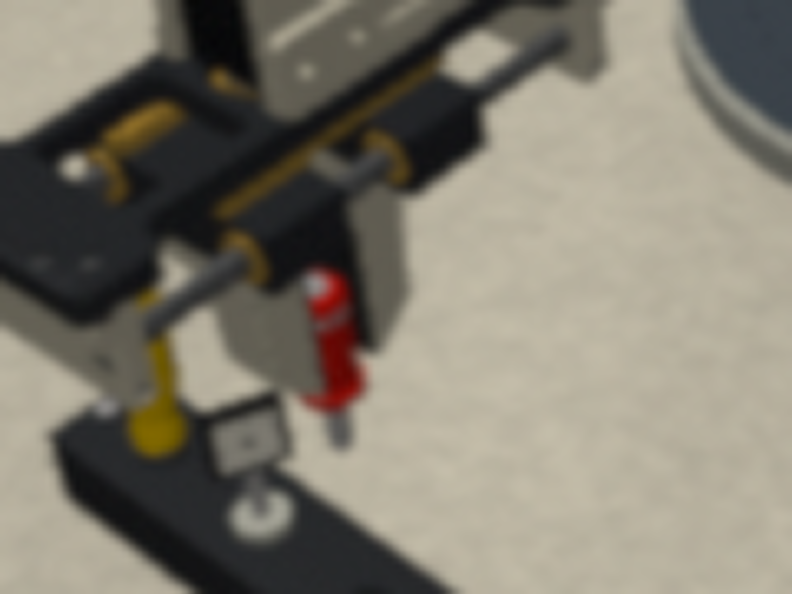

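Pin is clear of the block, held upright. Driver and target are undisturbed. Carrying it to the hole.

Emit:
arm_command:
  motion:
    - [12,0,10.8,-56.3,0,0,0]
    - [12,0,10.8,-56.3,0,0,0]
    - [12,0,10.8,-56.3,0,0,0]
    - [12,0,10.8,-56.3,0,0,0]
    - [12,0,10.8,-56.3,0,0,0]

```text
clock: 12.18
position: [0.5655, -0.0615, 0.3072]
ee_rot: [1.209, 1.211, -1.211]
force: [0.5, -0.2, -0.5]
width: 0.188
```

Emit:
arm_command:
  motion:
    - [12,0,10.8,-56.3,0,0,0]
    - [12,0,0,0,10.1,0,0]
    - [12,0,0,0,10.1,0,0]
    - [12,0,0,0,10.1,0,0]
    - [12,0,0,0,0,0,0]

```text
clock: 12.8
position: [0.5763, -0.0069, 0.3073]
ee_rot: [1.584, 0.912, -1.589]
force: [-0.1, -0.3, 0.1]
width: 0.188
```

```bash
python3 - <<'E'
from h import *
plan([.5774,-.0073,.095],-120.3)
E
```

```text
t 12.8 grasp [ 0.5759 -0.007   0.1483] jaw heading -120.25 tilt [-0.0025 -0.0006] F [-0.12 -0.27  0.09] w 17.3
shift mm [53.3  1.6 -0.6] turn x deg 0.05
```

Emit:
arm_command:
  motion:
    - [12,30,1.5,-0.5,0,0,0]
    - [12,23,0,0,0,0,0]
    - [12,0,0,0,0,0,0]

```text
clock: 13.18
position: [0.5772, -0.0075, 0.2535]
ee_rot: [1.582, 0.915, -1.589]
force: [0.7, 0.1, -0.0]
width: 0.19
```

```bash
python3 - <<'E'
from h import *
plan([.5774,-.0073,.095],-120.3)
sc=get_image("scene");x0,y0=330,180
a=cv2.resize(sc["frame"][y0:y0+60,x0:x0+80,::-1],None,fx=10,fy=10,interpolation=cv2.INTER_CUBIC)
cv2.imwrite("pics/s6.png",a)
for z in(.041,.0308,.065,.103):print(z,((px(sc,[.5774,-.0073,z])-[x0,y0]+.5)*10-.5).round(1))
print([(np.round(r["point"],4).tolist(),round(r["p"],2),((px(sc,r["point"])-[x0,y0]+.5)*10).round()) for n in("det_hole","lock_pin") for r in pinpoint("scene",n)[:2]])
E
```

```text
t 13.18 grasp [ 0.5765 -0.0075  0.0945] jaw heading -120.12 tilt [-0.0048 -0.0002] F [ 0.74  0.13 -0.01] w 17.4
shift mm [-0.5  0.7 -0.7] turn x deg 0.18
0.041 [368.  366.5]
0.0308 [365.6 400.2]
0.065 [373.6 285.7]
0.103 [382.8 152.7]
[([0.5786, -0.0093, 0.0283], 0.64, array([365., 415.])), ([0.5745, -0.0055, 0.0183], 0.31, array([358., 433.])), ([0.5272, -0.4279, -0.0034], 0.76, array([-1084.,  1510.])), ([0.5804, -0.0074, 0.0395], 0.69, array([378., 377.]))]
```

View pics/s6.png

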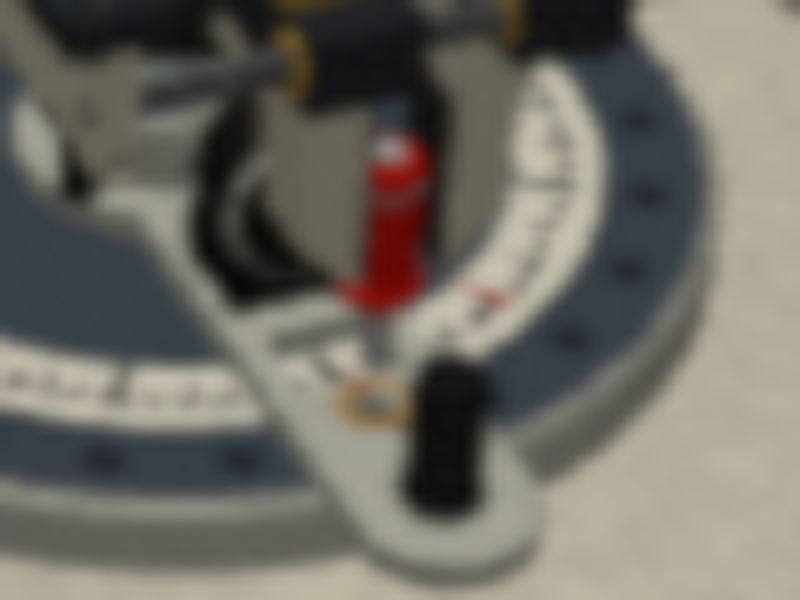

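Pin nose (crop 377,365) stands just above the washer hole (375,403), aligned to about 1 mm. The top-camera comparison suggests about 1 mm further outwards. Going down gently, watching force.

Emit:
arm_command:
  motion:
    - [12,5,1,-0.5,0,0,0]
    - [12,4,0,0,0,0,0]
    - [12,3,0,0,0,0,0]
    - [12,3,0,0,0,0,0]
    - [12,0,0,0,0,0,0]

```text
clock: 13.95
position: [0.5793, -0.0074, 0.2404]
ee_rot: [1.587, 0.911, -1.588]
force: [0.3, -0.7, 0.2]
width: 0.189
```

```bash
python3 - <<'E'
from h import *
plan([.5778,-.0073,.06],-120.3)
print(arm.observe()["ft_torque"])
E
```

```text
t 13.95 grasp [ 0.5792 -0.0074  0.0814] jaw heading -120.32 tilt [-0.0006 -0.0001] F [ 0.29 -0.71  0.18] w 17.3
shift mm [21.4 -1.2  0.6] turn x deg -0.02
[0.1058475  0.07374001 0.02953921]
```

Emit:
arm_command:
  motion:
    - [12,2,0,0,0,0,0]
    - [12,2,0,0,0,0,0]
    - [12,0,0,0,0,0,0]

```text
clock: 14.32
position: [0.579, -0.0074, 0.2363]
ee_rot: [1.587, 0.911, -1.588]
force: [-1.7, -0.8, -0.4]
width: 0.188
```

Emit:
arm_command:
  motion:
    - [12,2,-0.7,0,0,0,0]
    - [12,2,0,0,0,0,0]
    - [12,2,0,0,0,0,0]
    - [12,0,0,0,0,0,0]

```text
clock: 14.82
position: [0.5788, -0.007, 0.2305]
ee_rot: [1.587, 0.911, -1.588]
force: [-1.1, 0.1, -1.5]
width: 0.19
```

Nose is about 17 mm above the bench, inside the base hole, with small forces. Continuing.

Emit:
arm_command:
  motion:
    - [12,3,-0.3,0,0,0,0]
    - [12,3,0,0,0,0,0]
    - [12,2,0,0,0,0,0]
    - [12,0,0,0,0,0,0]

```text
clock: 15.32
position: [0.5785, -0.0069, 0.2224]
ee_rot: [1.587, 0.911, -1.588]
force: [-0.6, -0.7, -1.6]
width: 0.191
```

Emit:
arm_command:
  motion:
    - [12,2,0,0,0,0,0]
    - [12,1,0,0,0,0,0]
    - [12,0,0,0,0,0,0]

```text
clock: 15.7
position: [0.5785, -0.0069, 0.2196]
ee_rot: [1.587, 0.911, -1.588]
force: [-1.7, -0.9, -1.3]
width: 0.194
```

Emit:
arm_command:
  motion:
    - [12,1,0,0,0,0,0]
    - [12,1,0,0,0,0,0]
    - [12,0,0,0,0,0,0]

```text
clock: 16.08
position: [0.5785, -0.0069, 0.2188]
ee_rot: [1.588, 0.91, -1.587]
force: [-6.3, -1.7, 14.3]
width: 0.188
```

Contact: 14 N upward at the expected home height. Releasing and backing off straight up.

Emit:
arm_command:
  motion:
    - [12,-0.8,0,0,0,0,0]
    - [50,0,0,0,0,0,0]
    - [50,0,0,0,0,0,0]
    - [50,0,0,0,0,0,0]
    - [50,0,0,0,0,0,0]

```text
clock: 16.7
position: [0.5786, -0.0068, 0.2184]
ee_rot: [1.587, 0.911, -1.587]
force: [-0.2, -0.2, -0.5]
width: 0.535
```

Emit:
arm_command:
  motion:
    - [50,-30,0,0,0,0,0]
    - [50,-50,0,0,0,0,0]
    - [50,-50,0,0,0,0,0]
    - [50,-30,40,40,0,0,0]
    - [50,0,40,40,0,0,0]

```text
clock: 17.32
position: [0.608, -0.1155, 0.3813]
ee_rot: [1.589, 0.908, -1.58]
force: [0.7, 0.5, -0.4]
width: 0.545
```

Emit:
arm_command:
  motion:
    - [50,0,40,40,0,0,0]
    - [50,0,40,40,0,0,0]
    - [50,0,0,0,0,0,0]

```text
clock: 17.7
position: [0.6349, -0.2307, 0.3771]
ee_rot: [1.59, 0.903, -1.594]
force: [-0.6, 0.5, 0.3]
width: 0.544
```

```bash
python3 - <<'E'
from h import *
s=arm.observe();print(s["clock"],s["position"],s["force"])
sc=get_image("scene");im=get_image("top")
a=cv2.resize(sc["frame"][180:245,330:430,::-1],None,fx=7,fy=7,interpolation=cv2.INTER_CUBIC)[:455,:400]
a=cv2.resize(sc["frame"][180:245,335:400,::-1],None,fx=6,fy=6,interpolation=cv2.INTER_CUBIC)
b=cv2.resize(im["frame"][205:270,190:255,::-1],None,fx=6,fy=6,interpolation=cv2.INTER_CUBIC)
cv2.imwrite("pics/f.png",np.hstack([a,b]))
w=np.array([world(im,u,v) for v in range(225,250) for u in range(215,245)])
k=np.hypot(w[:,0]-.5774,w[:,1]+.0073)<.012;t=w[k];t=t[t[:,2]>.055];print("grip top",len(t),t.mean(0),np.median(t[:,2]))
for c in("top","scene"):
    for n in("lock_pin","det_hole","index","mark_60","hex_driver","target"):print(c,n,[(np.round(r["point"],3).tolist(),round(r["p"],2)) for r in pinpoint(c,n)[:4]])
E
```

```text
17.7 [ 0.63491122 -0.23066291  0.37708346] [-0.57959072  0.46542269  0.31848554]
grip top 97 [ 0.57758828 -0.0085483   0.06863057] 0.06959945515171828
top lock_pin [([0.579, -0.002, 0.008], 0.72), ([0.526, -0.426, 0.0], 0.5)]
top det_hole [([0.58, -0.007, 0.031], 0.6)]
top index [([0.563, -0.002, 0.024], 0.66)]
top mark_60 []
top hex_driver []
top target []
scene lock_pin [([0.579, -0.42, 0.0], 0.64), ([0.58, -0.007, 0.005], 0.63), ([0.525, -0.43, -0.001], 0.61), ([0.413, -0.34, 0.002], 0.48)]
scene det_hole [([0.581, -0.006, 0.03], 0.65)]
scene index [([0.558, 0.001, 0.022], 0.86), ([0.254, -0.29, 0.002], 0.51)]
scene mark_60 [([0.564, 0.005, 0.015], 0.97), ([0.464, -0.341, 0.006], 0.72), ([0.561, -0.002, 0.026], 0.22)]
scene hex_driver [([0.412, -0.339, 0.004], 0.73)]
scene target [([0.465, -0.343, 0.008], 0.49)]
```

View pics/f.png

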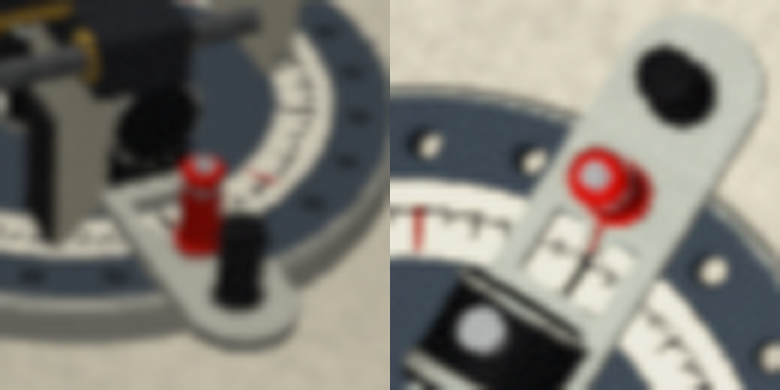

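The pin is seated with its red shoulder on the arm (left half, 197,245). The index line meets the heavy 60 line (right half, 590,252). Grip top measures 0.069 m, against 0.068 expected for fully home. Handing in.

```bash
python3 -c "
from h import *
print(arm.sign_off())"
```

```text
the job is handed in; nothing more can be done
None
```

I swung the detector arm by its knob from about 108° to 60° and let go. I then took the red pin from the end hole of the accessory block and put it through the arm into the base's 60° hole. The job was handed in at about 18 s on the robot's clock, well under the 61 s limit.

**Checks that passed:**
- **Arm reading:** the red index line meets the heavy 60° line, both before and after pinning.
- **Pin depth:** the pin met firm contact (14 N) at its expected home height, and its top then measured 68.6 mm (mean) to 69.6 mm (median) above the bench, against 68 mm expected. The shoulder is visibly on the arm and the pin looks upright.
- **Clear of the robot:** the gripper is open and well away, with force readings at noise level.
- **Block items:** the scene camera still finds the driver and target within about 3 mm of where they started.

**Disagreements or gaps:**
- The two cameras differed by up to about 5 mm, so I aligned the pin using relative views and the force readings.
- In the last top picture the networks did not report the driver, the target or the 60° mark.
- I did not re-measure the bottle, box, beaker or marker at the end. None of the moves went near them.

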